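# Fetch the laser key from the back of the crowded hook and switch the console on

### The arm

A 6-joint arm with a two-finger parallel gripper is mounted at the origin on the work surface. World frame = base frame: x ahead of the robot, y to its left, z up, the work surface at z = 0. Lengths are in m, angles in rad, forces in N, time in s.
With the tool pointing down it reaches from about 0.4 to 0.825 m from the base axis. Payload 7 kg.
Tool frame: the origin (TCP) lies on the mounting face of the last link; the fingertips stand arm.tcp_to_tips ahead of it and the grasp point (between the pads) lies 159 mm ahead of it (arm.tcp_to_tips is the distance from the TCP to the fingertips, in m); z points along the fingers, y is the direction in which the jaws open and shut (so a half turn about z gives the same grasp; the last joint's range is limited). The gripper opens to 88 mm and grips with 3 to 60 N. Pads are 19 mm wide; open, the fingers measure 130 mm over their backs; the gripper's body (78 mm by 193 mm) begins 47 mm behind the grasp point.
Start: joints at [-0.993, 0.359, 0.012, 0, -1.224, -0.288], TCP at [0.193, -0.647, 0.405] pointing down, gripper open.
Joint ranges: [-3.07, 3.07], [-1.43, 2.12], [-1.02, 1.25], [-3.03, 1.67], [-3.05, -0], [-3.03, 3.03]. Speed limits (rad/s): [2.39, 2.39, 3.01, 3.14, 3.14, 3.14].

### API

Orientations are given as [roll, pitch, yaw] about the fixed x, y, z axes, in that order (R = Rz(yaw) Ry(pitch) Rx(roll)).
In Python, from station import arm, cams, job_done, finder gives the robot as it stands.
- The arm moves only by the tool play_rows, never from a script. Its argument "targets" is a list that holds one entry, the list of rows, each a list of 4 numbers: the shift along the tool's x, y, z in m, then the turn about the tool's z in degrees. A call has 1 to 5 rows; each row is the pose to reach, as a shift and turn from the pose commanded when the call began, along the tool's axes at that moment; what a row does not reach only later rows make up. A row lasts 1/8 s, in which the tool goes at most 62.5 mm and 10.7 degrees, less where a joint would pass 70% of its speed; a pose out of reach is approached as far as the arm can. A call with a gripper value outside its range is refused whole. "grip" is the closure in counts, from 0 (fully open) to 255 (shut), set as the call begins (left out, the last holds). The fingers move at their own pace and stop on an object; "newtons" is the grip in N (left out, the last holds). Time passes only in rows, so rows that repeat a pose let the fingers close. It gives the time, the measured TCP pose, the force and the opening at its end, in the units of the state.
- arm.get_state(): the state, without advancing time (a new reading comes with each control period).
- cams.grab_frame(name): name is "side" or "top" or "wrist"; returns (picture, depth): 480x640x3 uint8, red, green, blue; 480x640 float32, m along the optical axis (not along the pixel's ray), 0 where there is no reading.
- cams.camera_params(name): a dict with "intrinsics" (3x3 intrinsics, pixels), "position" and "attitude" of the camera in the world. Camera axes: x right, y down, z forward; pixel columns grow to the right and rows downward; lengths in m; the calibration is good to about 2 mm. A picture is of the moment at which its call begins: read the wrist's pose just before it. camera_params takes no time and is no camera call; for the wrist camera it gives the pose at the moment of the call.
- job_done(): hands the job in, once; it reports no verdict.
Trained networks look in the newest picture that a camera, given by its name, has taken for a name from the list of things; names that differ only in an ending like _2 or _b are one class to them, and where a whole thing is asked for, a point or a joint stands for the part that bears it (a point fixed in the world has none). Each returns a list of dicts, best first, with "score" (0 to 1); they miss things now and then, are a little off and sometimes report something else, mostly with a low value. They report only what shows in the picture. A call takes as long as a camera call. They do not tell look-alikes from the thing itself.
- finder.find_in(camera, query): "xyz" ([x, y, z] in m, in world coordinates, good to about 4 mm: the middle of the surface that is visible of it).
- finder.masks_of(camera, query): "mask" (480x640 bool, what is visible of it).
The state is a dict: "t": time; "q": joint angles; "qd": joint speeds; "joint_efforts": joint torques, N m; "eef_pos": TCP position; "ee_rot": TCP orientation; "force": force on the tool from outside, world axes, zero at the start; "moment": the same for the moment, N m; "width": finger opening in m.
Only numpy, scipy, OpenCV 4.12 (cv2) and the standard library are available. Lean on these libraries where they do the work, as an engineer would, in place of code of your own. Each camera call takes 0.05 s, during which the arm holds its last target. There are 200 camera calls.

### The job

The flat-bladed laser key hangs at the back of the crowded hook, behind two other keys. Move the two front keys over to the spare hook and leave them hanging there, then take the flat key, push it gently fully home into the key switch on top of the laser console and turn it clockwise as far as it will go, and leave it standing there. Do not force the lock or the hooks, drop no key, and leave the other things on the bench alone.

Things in the scene. Friction and masses are not known exactly. Their poses are not given: they have to be found in the camera images.
- hook_crowded: Level hook of 6 mm round steel wire on the key stand's rail; three keys hang on it. Origin: wire axis at its root on the rail's face; z up. The straight part runs 105 mm along its own -x (towards the robot), then rises at 45 degrees: the tip's top is 8 mm above the straight part's top, 116 mm from the root. The rail's top is 17 mm above the axis.
- hook_spare: The other hook on the same rail, the same shape, parallel, empty at the start, 110 mm to the left or right of the crowded one. Origin and axes likewise.
- key_flat_bow (a point): Centre of the bow of the flat-bladed key, rearmost (nearest the rail) on the crowded hook. x thickness, y width, z up. Black bow 40 wide, 9 thick, 22.5 mm up and down from here; its hanging hole 24 wide, from 13.5 above to 6.5 mm below. Steel collar 22 x 11 down to 28.5 below; then the blade, 14 (y) x 5 (x), to 56.5 mm below. 50 to 100 g.
- key_tube_bow (a point): Centre of the bow of one of the two front keys (either may be first): same bow and collar as the flat key, but a round tube shank 12 mm thick and 26 mm long. Axes as there. Keys hang about 27 mm apart along the hook.
- key_flag_bow (a point): Centre of the bow of the other front key: same bow and collar as the flat key, but a thin round shank 9 mm thick and 30 mm long with a small flag to one side at its end. Axes as there.
- key_switch (a joint): Angle of the key switch on the console: 0 rad is off; it grows clockwise seen from above and is on at its hard stop at 1.05 rad (60 degrees). Stiff to turn (about 0.07 N m; over 0.2 N m at the stop is too much), stays where it is left, turned only by the flat key.
- switch_mouth (a point): Middle of the key switch's slot at its level top face, 3 mm above the grey console's top (console 86 mm high, 150 x 210). Slot 15.5 mm long along this point's y, 6.5 mm along its x, square-edged, 33 mm deep, turning with the switch; the key goes straight down until its collar rests on the face. An emergency stop, 34 mm high, stands 110 mm away towards -y.
Mind the look-alikes: they are no part of the job. What is shaped like the part that bears key_flat_bow but white is not meant.

How it is judged:
By the outcome, as a careful person would: the job done as asked, in the order asked, and still so for the second after the job is handed in, with the robot touching nothing.
It also fails if it takes over 72 s, if anything falls off the work surface, if the arm or the gripper's body presses on something with over 40 N, if the wrist force passes 120 N, or if a joint passes its speed limit or range.

## Working session

There is one attempt and no reset: what is moved stays moved. The work goes in short steps, Python scripts to look and compute and a tool call to move; the robot and the scene stay as the last step left them, time stands still between calls to the robot, and variables do not carry over. Pictures are saved under pics/ and viewed, about 8 in all and at most 12, crops included, and the job is handed in when it is done.

Besides the shell and the picture viewer there is one more tool, called as name(argument=value, ...), one argument or row to a line, values as JSON. play_rows: Moves the arm, as the interface text tells. Its arguments: {"type":"object","properties":{"targets":{"type":"array","items":{"type":"array","items":{"type":"array","items":{"type":"number"}}}},"grip":{"type":"number"},"newtons":{"type":"number"}},"required":["targets"]}

```bash
ls; mkdir -p pics; python3 - <<'E'
from station import arm,cams,finder
import cv2,numpy as np
s=arm.get_state();print(s, arm.tcp_to_tips)
for n in("top","side"):
    im,d=cams.grab_frame(n);cv2.imwrite(f"pics/{n}0.png",im[:,:,::-1]);np.savez(f"{n}0.npz",im=im,d=d)
    p=cams.camera_params(n);print(n,p)
    for q in("hook_crowded","hook_spare","key_flat_bow","key_tube_bow","key_flag_bow","key_switch"):
        for r in finder.find_in(n,q)[:4]:print(n,q,np.round(r["xyz"],3),round(r["score"],2))
E
```

```text
pics
{'t': 0.0, 'q': array([-9.92893237e-01,  3.59355903e-01,  1.10274458e-02, -3.91331212e-04,
       -1.22411391e+00, -2.88104268e-01]), 'qd': array([-0.00011899, -0.00042829,  0.00027663, -0.0005521 ,  0.00102966,
        0.00126668]), 'joint_efforts': array([ 3.62684923e-04, -5.82724857e+01,  2.93056870e+01,  6.99741483e+00,
        6.79255289e-03, -1.20662326e-04]), 'eef_pos': array([ 0.19282704, -0.64664187,  0.40372139]), 'ee_rot': array([ 3.13990992e+00, -1.15034169e-04, -2.85192701e+00]), 'force': array([-0.30069255,  0.18651448, -0.18253098]), 'moment': array([-0.00333181, -0.01853653,  0.01709483]), 'width': 0.08777476681122964} 0.1781
top {'intrinsics': array([[504.9342202 ,   0.        , 323.52118854],
       [  0.        , 504.9342202 , 248.5274577 ],
       [  0.        ,   0.        ,   1.        ]]), 'position': array([ 0.43455633, -0.01596499,  0.90307088]), 'attitude': array([-2.94937692,  0.02566557, -1.5938246 ])}
top hook_crowded [0.545 0.122 0.164] 0.58
top hook_spare [0.557 0.228 0.169] 0.6
top key_flat_bow [0.68  0.065 0.064] 0.66
top key_flat_bow [0.557 0.118 0.177] 0.53
top key_tube_bow [0.528 0.121 0.178] 0.55
top key_flag_bow [0.502 0.124 0.178] 0.64
top key_switch [ 0.557 -0.27   0.09 ] 0.66
top key_switch [0.501 0.123 0.178] 0.25
side {'intrinsics': array([[554.00411485,   0.        , 316.1178136 ],
       [  0.        , 554.00411485, 236.9495514 ],
       [  0.        ,   0.        ,   1.        ]]), 'position': array([0.12910808, 0.41852649, 0.77727729]), 'attitude': array([-2.34115219,  0.01582478, -2.32739216])}
side hook_crowded [0.586 0.123 0.168] 0.56
side hook_spare [0.586 0.232 0.168] 0.72
side key_flat_bow [0.556 0.128 0.171] 0.85
side key_tube_bow [0.529 0.126 0.168] 0.63
side key_switch [ 0.554 -0.275  0.093] 0.48
```

View pics/top0.png

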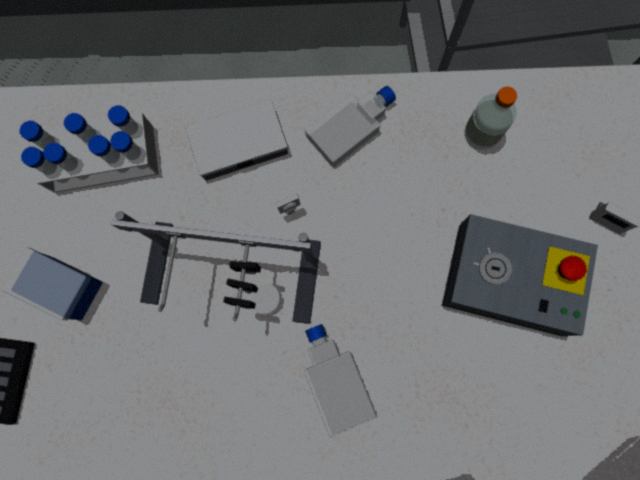

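View pics/side0.png

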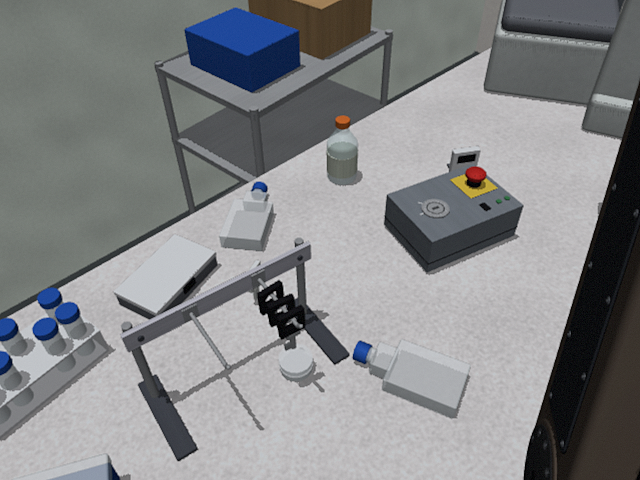

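Top view: crowded hook at (243,270) with three black keys, spare hook at (172,265), rail (120,218)-(305,240). Candidates for the flat bow are the rearmost black key on the hook at (245,267), and the white one lying at (290,206), which is the look-alike. The console switch is at (495,267). Next I'll measure the geometry and enlarge the crops.

```bash
cat > h.py <<'E'
import numpy as np,cv2
from scipy.spatial.transform import Rotation as R
from station import arm,cams,finder
def cloud(n,d,p=None):
    p=p or cams.camera_params(n);K=p["intrinsics"];v,u=np.indices(d.shape)
    c=np.stack([(u-K[0,2])/K[0,0]*d,(v-K[1,2])/K[1,1]*d,d],-1)
    return c@R.from_euler("xyz",p["attitude"]).as_matrix().T+p["position"]
E
python3 - <<'E'
from h import *
for n in("top","side"):
    z=np.load(n+"0.npz");im,d=z["im"],z["d"];P=cloud(n,d);X,Y,Z=P[...,0],P[...,1],P[...,2]
    m=(d>0)
    for nm,ylo,yhi in(("crowd",.06,.17),("spare",.19,.27)):
        w=m&(X>.42)&(X<.595)&(Y>ylo)&(Y<yhi)&(Z>.14)&(Z<.2);dark=im.max(2)<60
        q=P[w&~dark]
        print(n,nm,len(q))
        for x0 in np.arange(.43,.6,.01):
            s=q[(q[:,0]>=x0)&(q[:,0]<x0+.01)]
            if len(s):print("  %.2f n%d y %.4f z %.4f"%(x0,len(s),np.median(s[:,1]),np.percentile(s[:,2],80)))
        if nm=="crowd":
            q=P[w&dark]
            for x0 in np.arange(.46,.6,.004):
                s=q[(q[:,0]>=x0)&(q[:,0]<x0+.004)]
                if len(s):print("  dark %.3f n%d y %.4f..%.4f z %.4f..%.4f"%(x0,len(s),*np.percentile(s[:,1],[2,98]),*np.percentile(s[:,2],[5,95])))
    w=m&(X>.55)&(X<.64)&(Y>-.0)&(Y<.33)&(Z>.165)&(Z<.2);q=P[w]
    for y0 in np.arange(0,.33,.03):
        s=q[(q[:,1]>=y0)&(q[:,1]<y0+.03)]
        if len(s)>5:print("rail y%.3f x %.4f..%.4f z %.4f"%(np.median(s[:,1]),*np.percentile(s[:,0],[3,97]),np.percentile(s[:,2],90)))
    w=m&(X>.4)&(X<.7)&(Y>-.5)&(Y<-.15)&(Z>.075)&(Z<.1)
    r=cv2.minAreaRect(P[w][:,:2].astype(np.float32));print("console",r,np.median(P[w][:,2]))
z=np.load("top0.npz")["im"];y=np.load("side0.npz")["im"]
a=cv2.resize(z[225:315,195:315],(400,300),interpolation=3);b=cv2.resize(y[255:345,230:350],(400,300),interpolation=3)
c=cv2.resize(z[230:305,445:545],(400,300),interpolation=3);e=cv2.resize(y[175:250,390:490],(400,300),interpolation=3)
o=np.clip(np.vstack([np.hstack([a,b]),np.hstack([c,e])])*1.6,0,255);cv2.imwrite("pics/crop1.png",o[:,:,::-1])
E
```

```text
top crowd 569
  0.47 n11 y 0.1288 z 0.1774
  0.48 n29 y 0.1286 z 0.1726
  0.49 n23 y 0.1274 z 0.1692
  0.50 n24 y 0.1270 z 0.1771
  0.51 n30 y 0.1241 z 0.1691
  0.52 n17 y 0.1221 z 0.1767
  0.53 n27 y 0.1221 z 0.1772
  0.54 n25 y 0.1194 z 0.1696
  0.55 n9 y 0.1206 z 0.1782
  0.56 n22 y 0.1165 z 0.1686
  0.57 n27 y 0.1152 z 0.1691
  0.58 n178 y 0.0854 z 0.1824
  0.59 n147 y 0.1068 z 0.1834
  dark 0.492 n14 y 0.1072..0.1161 z 0.1489..0.1768
  dark 0.496 n71 y 0.1068..0.1353 z 0.1443..0.1795
  dark 0.500 n74 y 0.1063..0.1433 z 0.1534..0.1799
  dark 0.504 n46 y 0.1205..0.1449 z 0.1752..0.1803
  dark 0.508 n4 y 0.1389..0.1434 z 0.1769..0.1785
  dark 0.516 n10 y 0.1041..0.1083 z 0.1500..0.1760
  dark 0.520 n55 y 0.1032..0.1230 z 0.1457..0.1789
  dark 0.524 n84 y 0.1026..0.1400 z 0.1472..0.1788
  dark 0.528 n53 y 0.1100..0.1407 z 0.1759..0.1793
  dark 0.532 n18 y 0.1228..0.1410 z 0.1737..0.1787
  dark 0.548 n64 y 0.0987..0.1211 z 0.1412..0.1782
  dark 0.552 n111 y 0.0986..0.1365 z 0.1471..0.1793
  dark 0.556 n84 y 0.0984..0.1364 z 0.1591..0.1798
  dark 0.560 n2 y 0.1356..0.1372 z 0.1755..0.
[... 2912 characters left out ...]
  0.59 n12 y 0.2245 z 0.1681
rail y0.025 x 0.5771..0.5990 z 0.1844
rail y0.043 x 0.5785..0.5960 z 0.1838
rail y0.075 x 0.5834..0.5944 z 0.1828
rail y0.109 x 0.5512..0.5973 z 0.1822
rail y0.133 x 0.5524..0.6017 z 0.1823
rail y0.165 x 0.5968..0.6068 z 0.1827
rail y0.195 x 0.6017..0.6114 z 0.1830
rail y0.227 x 0.5554..0.6154 z 0.1825
rail y0.255 x 0.6102..0.6207 z 0.1827
rail y0.287 x 0.6150..0.6340 z 0.1831
rail y0.307 x 0.6194..0.6381 z 0.1844
console ((0.5456206202507019, -0.32259833812713623), (0.21427541971206665, 0.15479396283626556), 73.99211120605469) 0.08691711123430435[ WARN:0@0.262] global loadsave.cpp:1063 imwrite_ Unsupported depth image for selected encoder is fallbacked to CV_8U.
```

View pics/crop1.png

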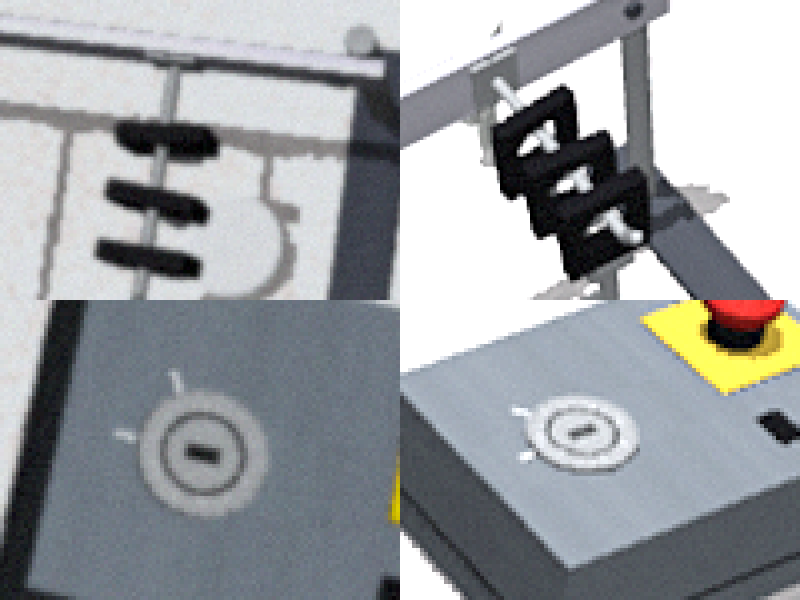

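Crop: three black keys on the crowded hook, the rearmost at crop (165,138). The slot's long side runs along the console's y, and the white key on the bench is out of the running. Fits: hook yaw −8.5°, wire top z 0.169, bows at x≈.500/.5265/.554.

```bash
python3 - <<'E'
from h import *
z=np.load("top0.npz");im,d=z["im"],z["d"];P=cloud("top",d)
print("disc",P[298,268],P[290,275]); print("white key",P[206,290])
s=arm.get_state();p=cams.camera_params("wrist");print(R.from_euler("xyz",s["ee_rot"]).inv().apply(p["position"]-s["eef_pos"]),p["intrinsics"][0,0])
c=P[255:282,480:512];g=im[255:282,480:512].max(2);m=g<40;pts=c[m][:,:2];print("slot px",m.sum(),pts.mean(0),np.degrees(np.arctan2(*np.linalg.svd(pts-pts.mean(0))[2][0])), np.median(c[...,2]))
m=(im[...,0]>120)&(im[...,1]<50)&(P[...,2]>.1)&(P[...,1]<-.2);print("estop",P[m].mean(0) if m.any() else 0)
E
```

```text
disc [0.52040589 0.10092103 0.02917357] [0.53437722 0.08905597 0.02600789]
white key [0.67836344 0.05903054 0.05115499]
[ 8.51596601e-02 -3.63114332e-05  2.03465041e-02] 400.5021453044762
slot px 16 [ 0.55508932 -0.27818825] 17.37559882113589 0.08949043301018894
estop [ 0.54777165 -0.38583911  0.12042113]
```

play_rows(
  targets=[
    [[-0.051,0.032,0,0],[-0.102,0.063,0,0],[-0.153,0.095,0,0],[-0.204,0.126,0,0],[-0.255,0.158,0,0]],
  ],
  grip=0,
)

```text
t: 1.32
eef_pos: [0.3931, -0.421, 0.405]
ee_rot: [-3.141, 0.0, -2.852]
force: [1.0, -1.2, 0.1]
width: 0.0878
```

play_rows(
  targets=[
    [[-0.026,0.05,0,0],[-0.052,0.099,0,0],[-0.078,0.148,0,0],[-0.104,0.198,0,0],[-0.13,0.247,0,0]],
  ],
)

```text
t: 1.95
eef_pos: [0.446, -0.147, 0.4051]
ee_rot: [-3.141, 0.001, -2.852]
force: [1.3, 0.7, 0.0]
width: 0.0875
```

play_rows(
  targets=[
    [[-0.026,0.05,0,5],[-0.052,0.099,0,10],[-0.078,0.148,0,15],[-0.104,0.198,0,20],[-0.13,0.247,0,25.1]],
  ],
)

```text
t: 2.58
eef_pos: [0.5, 0.1271, 0.4051]
ee_rot: [3.141, 0.001, 2.991]
force: [0.7, -0.5, 0.9]
width: 0.0872
```

```bash
cat > look.py <<'E'
from h import *
import sys
def look(name,n="wrist"):
    s=arm.get_state();p=cams.camera_params(n);im,d=cams.grab_frame(n);cv2.imwrite(f"pics/{name}.png",im[:,:,::-1]);return s,im,d,cloud(n,d,p)
def bows(im,P,ybox,tool):  # dark bow tops -> along-hook clusters; prints in tool axes about TCP
    m=(im.max(2)<70)&(P[...,2]>.172)&(P[...,2]<.2)&(P[...,0]<.578)&(P[...,0]>.45)&(P[...,1]>ybox[0])&(P[...,1]<ybox[1])
    n,l,st,c=cv2.connectedComponentsWithStats(m.astype(np.uint8))
    for i in range(1,n):
        if st[i,4]>40:
            q=P[l==i];print(st[i,4],"mean",q.mean(0).round(4),"y",np.percentile(q[:,1],[1,99]).round(4),"ztop",np.percentile(q[:,2],70).round(4),"tool",R.from_euler("xyz",tool["ee_rot"]).inv().apply(q.mean(0)-tool["eef_pos"]).round(4),c[i].round())
E
python3 - <<'E'
from look import *
s,im,d,P=look("w1");print(s["t"]);bows(im,P,(.05,.19),s)
for v in (.17,):
    m=(im.min(2)>90)&(P[...,2]>.165)&(P[...,2]<.18)&(P[...,0]<.578)&(P[...,1]>.05)&(P[...,1]<.29)
    for a,b in((.05,.18),(.19,.29)):
        q=P[m&(P[...,1]>a)&(P[...,1]<b)]
        if len(q)>20:print(len(q),np.polyfit(q[:,0]-.54,q[:,1],1),np.median(q[:,2]),q[:,0].min())
E
```

```text
2.575
46 mean [0.4797 0.131  0.1739] y [0.1289 0.1336] ztop 0.1746 tool [0.0208 0.0007 0.2312] [324. 228.]
1119 mean [0.5017 0.1285 0.1759] y [0.11   0.1468] ztop 0.1765 tool [-0.0013  0.0015  0.2292] [326. 267.]
1043 mean [0.527  0.1249 0.1758] y [0.107 0.143] ztop 0.1765 tool [-0.0268  0.0018  0.2293] [326. 307.]
336 [0.01796517 0.11872252] 0.16750371946263942 0.4743756747776751
502 [-0.1470391   0.23364115] 0.1673605195154183 0.4915807153957123
```

View pics/w1.png

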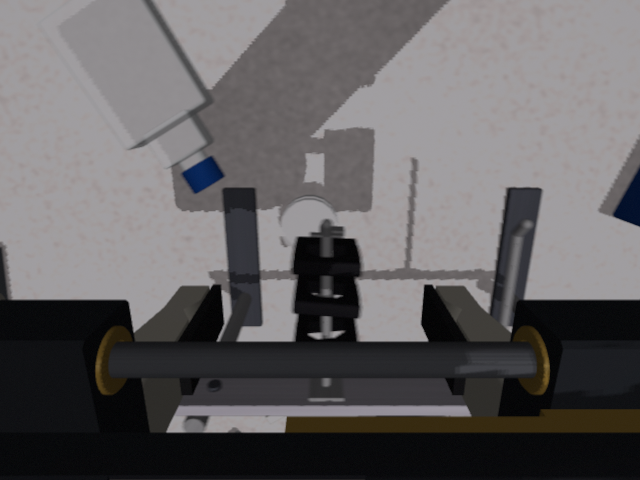

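play_rows(
  targets=[
    [[-0.001,0.001,0.03,0],[-0.001,0.001,0.06,0],[-0.001,0.001,0.08,0],[-0.001,0.001,0.0865,0],[-0.001,0.001,0.0865,0]],
  ],
)

```text
t: 3.25
eef_pos: [0.5014, 0.126, 0.3184]
ee_rot: [-3.141, 0.0, 2.993]
force: [-0.5, 0.1, 0.7]
width: 0.0878
```

play_rows(
  targets=[
    [[0,0,0,0],[0,0,0,0],[0,0,0,0],[0,0,0,0],[0,0,0,0]],
  ],
  grip=255,
  newtons=12,
)

```text
t: 3.88
eef_pos: [0.5012, 0.126, 0.3182]
ee_rot: [3.142, 0.0, 2.993]
force: [-1.2, 0.5, -0.1]
width: 0.0435
```

play_rows(
  targets=[
    [[0,0,0,0],[0,0,0,0]],
  ],
)

```text
t: 4.12
eef_pos: [0.5012, 0.126, 0.3182]
ee_rot: [3.142, 0.0, 2.993]
force: [-0.6, 1.5, 0.1]
width: 0.0398
```

play_rows(
  targets=[
    [[0,0,-0.006,0],[0,0,-0.011,0],[0.0,0,-0.011,0]],
  ],
)

```text
t: 4.5
eef_pos: [0.5014, 0.126, 0.3298]
ee_rot: [3.141, 0.001, 2.993]
force: [0.8, -0.0, -0.2]
width: 0.04
```

play_rows(
  targets=[
    [[0.01,0,0,0],[0.02,0,0,0],[0.03,0,0,0],[0.04,0,0,0],[0.055,0,0,0]],
  ],
)

```text
t: 5.12
eef_pos: [0.446, 0.1342, 0.3292]
ee_rot: [3.142, 0.0, 2.993]
force: [-0.4, 1.1, -1.6]
width: 0.0399
```

play_rows(
  targets=[
    [[0.01,0.02,0,0],[0.01,0.06,0,0],[0.01,0.1,0,0],[0.01,0.11,0,0],[0.01,0.11,0,0]],
  ],
)

```text
t: 5.75
eef_pos: [0.4526, 0.2446, 0.3289]
ee_rot: [-3.141, -0.0, 2.994]
force: [-0.6, -0.8, -0.8]
width: 0.0402
```

```bash
python3 - <<'E'
from look import *
s,im,d,P=look("w2");T=R.from_euler("xyz",s["ee_rot"]);L=T.inv().apply((P-s["eef_pos"]).reshape(-1,3)).reshape(P.shape)
m=(P[...,2]>.163)&(P[...,2]<.18)&(abs(L[...,1])<.02)&(L[...,0]<-.03)&(im.max(2)>90)&(d>0)
q=L[m];print(s["eef_pos"],s["ee_rot"],len(q))
for a in np.arange(-.12,-.02,.01):
    k=q[(q[:,0]>a)&(q[:,0]<a+.01)]
    if len(k):print(a.round(3),len(k),np.median(k,0).round(4))
E
```

```text
[0.45259537 0.24464568 0.3289053 ] [-3.14102030e+00 -4.94331186e-04  2.99432895e+00] 6
-0.04 6 [-0.0387  0.0017  0.1574]
```

View pics/w2.png

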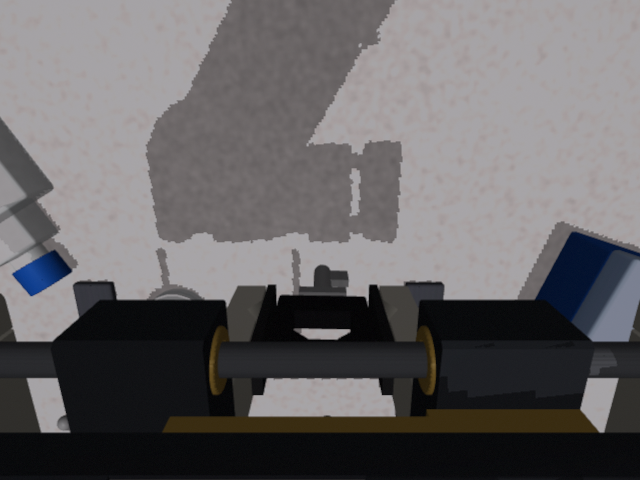

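Flag key held straight (bow at (320,310)), spare hook's tip 39 mm ahead and 1.7 mm to the side: it fits through the hole.

play_rows(
  targets=[
    [[-0.01,0.001,0,0],[-0.022,0.001,0,0],[-0.034,0.001,0,0],[-0.046,0.001,0,0],[-0.055,0.001,0,0]],
  ],
)

```text
t: 6.42
eef_pos: [0.5087, 0.2369, 0.3289]
ee_rot: [-3.141, -0.0, 2.993]
force: [-0.9, -0.1, -1.0]
width: 0.0397
```

play_rows(
  targets=[
    [[-0.015,0,0,0],[-0.03,0,0,0],[-0.045,0,0,0],[-0.06,0,0,0],[-0.06,0,0,0]],
  ],
)

```text
t: 7.05
eef_pos: [0.5682, 0.2281, 0.3288]
ee_rot: [-3.141, -0.0, 2.992]
force: [-0.5, -0.4, -1.3]
width: 0.0396
```

play_rows(
  targets=[
    [[0,0,0.005,0],[0,0,0.009,0],[0,0,0.011,0],[0,0,0.011,0]],
  ],
)

```text
t: 7.55
eef_pos: [0.5669, 0.2285, 0.3183]
ee_rot: [3.142, 0.0, 2.994]
force: [-1.1, 0.1, -0.4]
width: 0.0399
```

play_rows(
  targets=[
    [[0,0,0,0],[0,0,0,0],[0,0,0,0],[0,0,0,0],[0,0,0,0]],
  ],
  grip=0,
)

```text
t: 8.18
eef_pos: [0.5671, 0.2284, 0.3182]
ee_rot: [3.142, 0.0, 2.993]
force: [0.2, 0.7, -0.2]
width: 0.0839
```

play_rows(
  targets=[
    [[0,0,-0.01,0],[0,0,-0.03,0],[0,0,-0.06,0],[0,0,-0.0865,0],[0,0,-0.0865,0]],
  ],
)

```text
t: 8.8
eef_pos: [0.5675, 0.2286, 0.408]
ee_rot: [3.138, 0.004, 2.994]
force: [-0.1, -0.6, 0.1]
width: 0.0877
```

play_rows(
  targets=[
    [[0.012,-0.05,0,0],[0.024,-0.1,0,0],[0.024,-0.111,0,0],[0.024,-0.111,0,0]],
  ],
)

```text
t: 9.3
eef_pos: [0.5269, 0.1216, 0.4049]
ee_rot: [3.141, 0.0, 2.992]
force: [-0.1, -0.1, 0.6]
width: 0.0874
```

```bash
python3 - <<'E'
from look import *
s,im,d,P=look("w3");bows(im,P,(.05,.29),s)
cv2.imwrite("pics/w3b.png",im[:,:,::-1])
s2,im,d,P=look("t3","top");bows(im,P,(.05,.29),s)
E
```

```text
78 mean [0.4786 0.1311 0.1739] y [0.1283 0.1337] ztop 0.1745 tool [0.0493 0.0021 0.231 ] [327. 177.]
1155 mean [0.527  0.1236 0.1759] y [0.1048 0.1424] ztop 0.1765 tool [0.0004 0.0019 0.229 ] [326. 264.]
724 mean [0.5653 0.2222 0.1754] y [0.2082 0.2463] ztop 0.1761 tool [-0.0229  0.1051  0.2296] [504. 301.]
1089 mean [0.5548 0.1195 0.1758] y [0.1003 0.1387] ztop 0.1765 tool [-0.0278  0.002   0.2291] [327. 309.]
```

play_rows(
  targets=[
    [[0,0.001,0.03,0],[0,0.001,0.06,0],[0,0.001,0.08,0],[0,0.001,0.0865,0],[0,0.001,0.0865,0]],
  ],
)

```text
t: 10.02
eef_pos: [0.5274, 0.1238, 0.318]
ee_rot: [-3.141, -0.0, 2.994]
force: [-0.4, -0.5, 0.1]
width: 0.0878
```

play_rows(
  targets=[
    [[0,0,0,0],[0,0,0,0],[0,0,0,0],[0,0,0,0],[0,0,0,0]],
  ],
  grip=255,
  newtons=12,
)

```text
t: 10.65
eef_pos: [0.5271, 0.1231, 0.3183]
ee_rot: [3.141, 0.0, 2.993]
force: [-0.7, -0.3, 0.4]
width: 0.0434
```

play_rows(
  targets=[
    [[0,0,0,0],[0,0,0,0]],
  ],
)

```text
t: 10.9
eef_pos: [0.5271, 0.1231, 0.3182]
ee_rot: [-3.142, 0.0, 2.993]
force: [0.3, 0.3, 0.2]
width: 0.0402
```

play_rows(
  targets=[
    [[0,0,-0.006,0],[0,0,-0.011,0],[0,0,-0.011,0]],
  ],
)

```text
t: 11.28
eef_pos: [0.5272, 0.1232, 0.3298]
ee_rot: [3.141, 0.001, 2.993]
force: [-0.7, 0.5, -1.3]
width: 0.04
```

play_rows(
  targets=[
    [[0.015,0,0,0],[0.03,0,0,0],[0.045,0,0,0],[0.06,0,0,0],[0.075,0,0,0]],
  ],
)

```text
t: 11.9
eef_pos: [0.4518, 0.1344, 0.3293]
ee_rot: [3.141, 0.0, 2.994]
force: [0.3, -1.1, -0.9]
width: 0.0407
```

play_rows(
  targets=[
    [[0.016,0,0,0],[0.016,0.03,0,0],[0.016,0.08,0,0],[0.016,0.11,0,0],[0.016,0.11,0,0]],
  ],
)

```text
t: 12.52
eef_pos: [0.4532, 0.2472, 0.3288]
ee_rot: [-3.141, -0.0, 2.995]
force: [-0.7, -0.2, -0.9]
width: 0.0401
```

```bash
python3 - <<'E'
from look import *
s,im,d,P=look("w4");T=R.from_euler("xyz",s["ee_rot"]);L=T.inv().apply((P-s["eef_pos"]).reshape(-1,3)).reshape(P.shape)
m=(P[...,2]>.163)&(P[...,2]<.18)&(abs(L[...,1])<.02)&(L[...,0]<-.03)&(im.max(2)>90)&(d>0)
print(s["eef_pos"],s["width"],m.sum(),np.median(L[m],0))
E
```

```text
[0.45317717 0.24721465 0.3288014 ] 0.04011178714756989 4 [-0.03911551 -0.00059351  0.15777536]
```

play_rows(
  targets=[
    [[-0.015,0,0,0],[-0.03,0,0,0],[-0.045,0,0,0],[-0.062,0,0,0],[-0.08,0,0,0]],
  ],
)

```text
t: 13.2
eef_pos: [0.5338, 0.2331, 0.3291]
ee_rot: [-3.142, -0.0, 2.993]
force: [0.1, -0.1, -0.1]
width: 0.0398
```

play_rows(
  targets=[
    [[0,0,0,0],[0,0,0.005,0],[0,0,0.009,0],[0,0,0.011,0],[0,0,0.011,0]],
  ],
)

```text
t: 13.82
eef_pos: [0.5322, 0.2337, 0.3183]
ee_rot: [3.142, 0.0, 2.994]
force: [0.2, 0.4, -0.9]
width: 0.0401
```

play_rows(
  targets=[
    [[0,0,0,0],[0,0,0,0],[0,0,0,0],[0,0,0,0],[0,0,0,0]],
  ],
  grip=0,
)

```text
t: 14.45
eef_pos: [0.5324, 0.2335, 0.3182]
ee_rot: [-3.142, -0.0, 2.993]
force: [-0.7, -0.3, 0.5]
width: 0.0841
```

play_rows(
  targets=[
    [[0,0,-0.01,0],[0,0,-0.03,0],[0,0,-0.06,0],[0,0,-0.0865,0],[0,0,-0.0865,0]],
  ],
)

```text
t: 15.08
eef_pos: [0.5329, 0.2338, 0.4078]
ee_rot: [3.138, 0.004, 2.994]
force: [0.3, -0.3, 0.4]
width: 0.0878
```

play_rows(
  targets=[
    [[-0.02,-0.05,0,0],[-0.04,-0.1,0,0],[-0.04,-0.11,0,0],[-0.04,-0.11,0,0]],
  ],
)

```text
t: 15.58
eef_pos: [0.5556, 0.1182, 0.4045]
ee_rot: [-3.142, -0.0, 2.992]
force: [0.9, 0.3, 0.2]
width: 0.0874
```

```bash
python3 - <<'E'
from look import *
s,im,d,P=look("w5");bows(im,P,(.05,.29),s);print(s["t"],s["eef_pos"])
s2,im,d,P=look("s5","side");cv2.imwrite("pics/s5c.png",cv2.resize(im[200:380,110:350],(800,600))[:,:,::-1])
E
```

```text
82 mean [0.4792 0.1308 0.174 ] y [0.1283 0.1337] ztop 0.1745 tool [0.0773 0.001  0.2305] [325. 122.]
1330 mean [0.5323 0.2319 0.1761] y [0.2132 0.2508] ztop 0.1767 tool [0.0399 0.1089 0.2285] [529. 195.]
1224 mean [0.567  0.2268 0.1759] y [0.2078 0.2459] ztop 0.1766 tool [0.0048 0.109  0.2286] [519. 257.]
1156 mean [0.555  0.1196 0.176 ] y [0.1003 0.1386] ztop 0.1766 tool [0.0007 0.0013 0.2285] [326. 264.]
15.575 [0.55559059 0.1182374  0.40451476]
```

View pics/s5c.png

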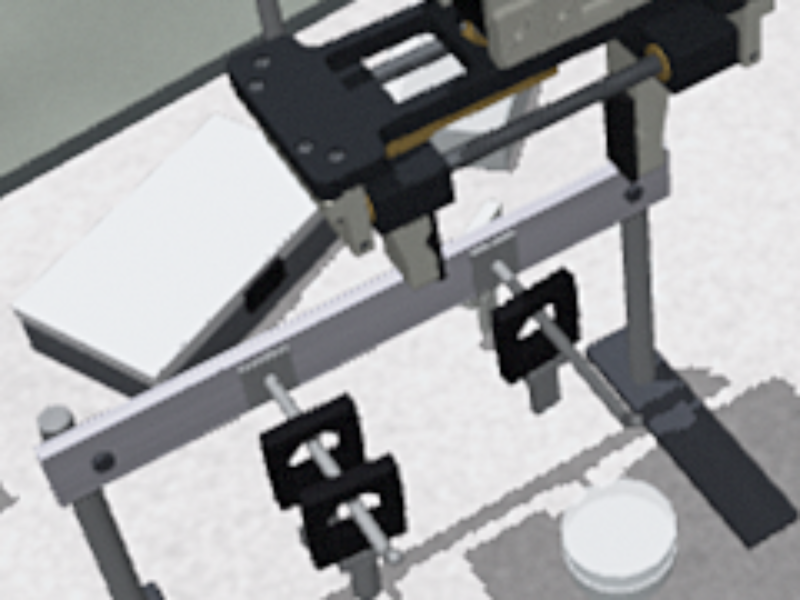

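Both front keys hang on the spare hook at crop (310,450) and (355,515). The flat-bladed black key is alone on the crowded hook at (540,325), with its blade visible below, so that is the one I want.

play_rows(
  targets=[
    [[0,0.001,0.03,0],[0,0.001,0.06,0],[0,0.001,0.08,0],[0,0.001,0.0865,0],[0,0.001,0.0865,0]],
  ],
)

```text
t: 16.3
eef_pos: [0.556, 0.1206, 0.3182]
ee_rot: [-3.141, -0.0, 2.994]
force: [-0.3, 0.3, 1.0]
width: 0.0876
```

play_rows(
  targets=[
    [[0,0,0,0],[0,0,0,0],[0,0,0,0],[0,0,0,0],[0,0,0,0]],
  ],
  grip=255,
  newtons=25,
)

```text
t: 16.92
eef_pos: [0.5559, 0.1198, 0.3182]
ee_rot: [3.141, 0.0, 2.993]
force: [0.5, -0.4, -0.0]
width: 0.043
```

play_rows(
  targets=[
    [[0,0,0,0],[0,0,0,0]],
  ],
)

```text
t: 17.18
eef_pos: [0.5559, 0.1198, 0.3182]
ee_rot: [-3.142, -0.0, 2.993]
force: [-0.9, -0.3, -0.1]
width: 0.0399
```

play_rows(
  targets=[
    [[0,0,-0.006,0],[0,0,-0.011,0],[0,0,-0.011,0]],
  ],
)

```text
t: 17.55
eef_pos: [0.556, 0.1199, 0.3298]
ee_rot: [3.141, 0.001, 2.993]
force: [0.2, 0.2, -0.7]
width: 0.0402
```

play_rows(
  targets=[
    [[0.015,0,0,0],[0.03,0,0,0],[0.045,0,0,0],[0.055,0,0,0],[0.06,0,0,0]],
  ],
)

```text
t: 18.18
eef_pos: [0.4958, 0.1289, 0.3295]
ee_rot: [3.141, 0.0, 2.994]
force: [2.1, -0.2, -0.6]
width: 0.0397
```

play_rows(
  targets=[
    [[0.015,0,0,0],[0.03,0,0,0],[0.045,0,0,0],[0.06,0,0,0],[0.065,0,0,0]],
  ],
)

```text
t: 18.8
eef_pos: [0.4312, 0.1384, 0.3294]
ee_rot: [3.141, 0.0, 2.994]
force: [-0.1, 0.8, -0.2]
width: 0.0397
```

play_rows(
  targets=[
    [[0,0,-0.03,0],[0,0,-0.06,0],[0,-0.02,-0.075,0],[-0.02,-0.06,-0.075,0],[-0.042,-0.112,-0.075,0]],
  ],
)

```text
t: 19.42
eef_pos: [0.457, 0.02, 0.4043]
ee_rot: [3.141, 0.0, 2.995]
force: [1.1, 0.6, -1.8]
width: 0.0399
```

play_rows(
  targets=[
    [[-0.025,-0.05,0,0],[-0.05,-0.1,0,0],[-0.075,-0.15,0,0],[-0.1,-0.2,0,0],[-0.12,-0.24,0,0]],
  ],
)

```text
t: 20.05
eef_pos: [0.54, -0.2366, 0.4035]
ee_rot: [3.142, -0.001, 2.992]
force: [0.8, 0.9, -0.2]
width: 0.0396
```

play_rows(
  targets=[
    [[-0.01,-0.02,0.0,3],[-0.022,-0.04,0.015,7.4],[-0.022,-0.04,0.035,7.4],[-0.022,-0.04,0.035,7.4],[-0.022,-0.04,0.035,7.4]],
  ],
)

```text
t: 20.68
eef_pos: [0.5563, -0.2764, 0.3699]
ee_rot: [-3.141, 0.001, 2.864]
force: [-0.2, -0.4, -0.7]
width: 0.0398
```

```bash
cat > slot.py <<'E'
from look import *
def meas(name):
    s,im,d,P=look(name);np.savez(name,im=im,d=d);L=R.from_euler("xyz",s["ee_rot"]).inv().apply((P-s["eef_pos"]).reshape(-1,3)).reshape(P.shape)
    print(s["t"],s["eef_pos"].round(4),s["ee_rot"].round(4),s["width"])
    m=(L[...,2]>.12)&(L[...,2]<.145)&(abs(L[...,1])<.025)&(im.max(2)<70)&(abs(L[...,0])<.03)
    q=L[m];print("bow",len(q),q.mean(0).round(4) if len(q) else "",np.percentile(q,[2,98],axis=0).round(4) if len(q) else "")
    m=(abs(P[...,2]-.089)<.004)|((P[...,2]>.03)&(P[...,2]<.085)&(d>0))
    return s,im,d,P,L
if __name__=="__main__":
    s,im,d,P,L=meas("w6")
E
python3 slot.py
```

```text
20.675 [ 0.5563 -0.2764  0.3699] [-3.1414e+00  6.0000e-04  2.8643e+00] 0.0397557227334353
bow 1220 [ 0.0023 -0.0048  0.134 ] [[-0.0076 -0.0246  0.1207]
 [ 0.012   0.023   0.1448]]
```

View pics/w6.png

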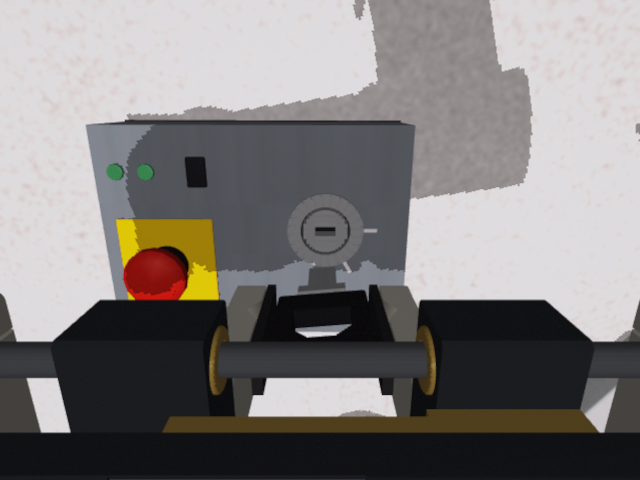

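Slot at (325,230), level with the image rows, and blade tip at about (322,266). Next I'll enlarge and measure sub-pixel.

```bash
python3 - <<'E'
from h import *
z=np.load("w6.npz");im,d=z["im"],z["d"]
K=cams.camera_params("wrist")["intrinsics"];print(K)
cv2.imwrite("pics/w6c.png",np.clip(cv2.resize(im[205:305,275:375],(600,600),interpolation=cv2.INTER_NEAREST).astype(float)*1.8,0,255).astype(np.uint8)[:,:,::-1])
g=im.mean(2);c=g[222:240,310:342];w=np.clip(75-c,0,None);v,u=np.indices(c.shape);print(np.round(c[:, ::2]).astype(int)[4:13])
uc,vc=(w*u).sum()/w.sum()+310,(w*v).sum()/w.sum()+222;cov=np.cov(np.stack([u.ravel(),v.ravel()]),aweights=w.ravel());print("slot",uc,vc,np.degrees(.5*np.arctan2(2*cov[0,1],cov[0,0]-cov[1,1])),d[220:226,300:350].mean())
for r in range(262,296,2):print(r,d[r,312:334:2].round(3),g[r,306:340:2].astype(int))
E
```

```text
[[400.5021453    0.         322.10369755]
 [  0.         400.5021453  233.85343967]
 [  0.           0.           1.        ]]
[[106 107 107  96  96  95  96  95  96  96  96  96  96 107 107 107]
 [107 107 100  54  55  54  55  54  53  54  56  55  57 107 107 107]
 [107 107  95  18  18  16  17  18  16  17  18  18  25 107 108 107]
 [108 107  94  17  17  18  16  18  18  18  17  19  25 107 107 107]
 [108 107  95  17  17  17  19  18  19  18  17  17  27 108 108 107]
 [107 107  97  57  56  56  55  55  55  56  56  56  54 108 107 107]
 [107 107  99  68  67  68  67  67  68  68  67  69  66 107 108 107]
 [107 107  98  69  69  68  67  67  69  67  68  68  66 107 107 108]
 [107 107  99  68  68  67  68  68  68  68  67  68  68 108 107 108]]
slot 324.8298328649608 229.37620174530394 0.20436435261627642 0.27415666
262 [0.282 0.281 0.281 0.281 0.281 0.281 0.281 0.28  0.28  0.28  0.28 ] [120 109 107 101 138 109 107 107 108 109 108 106 108 109 109 105 100]
264 [0.283 0.281 0.28  0.28  0.281 0.28  0.28  0.281 0.282 0.281 0.282] [131 130 138 160 167 108 106 104 108 109 107 105 104 108 108 105  97]
266 [0.286 0
[... 1366 characters left out ...]
  69  67  68  67  68  68  67  68  69  69]
286 [0.188 0.185 0.186 0.187 0.186 0.187 0.185 0.186 0.186 0.185 0.184] [71 68 68 68 69 68 67 67 68 68 68 67 67 68 68 68 68]
288 [0.186 0.184 0.185 0.185 0.184 0.185 0.184 0.184 0.184 0.182 0.183] [68 67 68 68 68 68 68 67 68 67 67 68 75 78 82 84 89]
290 [0.185 0.183 0.183 0.183 0.183 0.182 0.183 0.183 0.183 0.183 0.183] [ 74  81  82  89  97  97  99 102 102 105 108 109 109 109 110 110 110]
292 [0.184 0.184 0.183 0.184 0.183 0.184 0.182 0.183 0.181 0.181 0.181] [109 109 109 109 109 109 110  94  89  81  78  69  67  61  45  35  31]
294 [0.18  0.181 0.181 0.182 0.181 0.18  0.18  0.181 0.181 0.179 0.18 ] [60 50 34 36 23 15 10 11  9 11  9 11  8 11 11  9 11]
```

View pics/w6c.png

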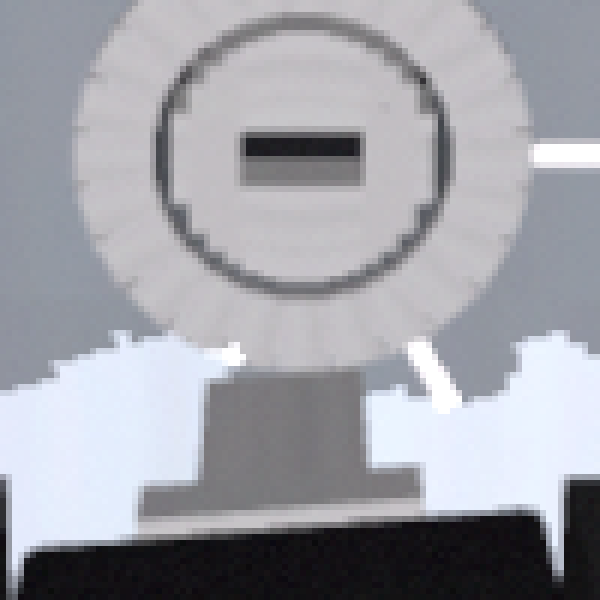

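```bash
cat > fit.py <<'E'
from h import *
def ray(u,v,p,s):  # tool-frame ray origin, dir
    K=p["intrinsics"];T=R.from_euler("xyz",s["ee_rot"]).inv();o=T.apply(p["position"]-s["eef_pos"])
    return o,T.apply(R.from_euler("xyz",p["attitude"]).apply([(u-K[0,2])/K[0,0],(v-K[1,2])/K[1,1],1]))
def hit(u,v,z,p,s): o,r=ray(u,v,p,s);return o+r*(z-o[2])/r[2]
E
python3 - <<'E'
from fit import *
s=arm.get_state();p=cams.camera_params("wrist");z=np.load("w6.npz");im,d=z["im"],z["d"]
print("cam att",p["attitude"],s["eef_pos"])
P=cloud("wrist",d,p);T=R.from_euler("xyz",s["ee_rot"]).inv();L=T.apply((P-s["eef_pos"]).reshape(-1,3)).reshape(P.shape)
print("face z(tool)",np.median(L[215:222,310:340,2]),"world",np.median(P[215:222,310:340,2]))
q=L[270:283,312:334].reshape(-1,3);q=q[(q[:,2]>.17)&(q[:,2]<.26)]
c=np.linalg.lstsq(np.c_[q[:,1],q[:,2]-.2,np.ones(len(q))],q[:,0],rcond=None)[0];print("blade face x = %.3f*y + %.3f*(z-.2) + %.4f"%tuple(c),q.min(0),q.max(0),len(q))
q=L[298:318,300:345].reshape(-1,3);q=q[(q[:,2]>.10)&(q[:,2]<.2)]
for zt in(.2185,):
    a,b=hit(309.5,268.5,zt,p,s),hit(335.5,267,zt,p,s);print("blade tip front corners",a.round(4),b.round(4))
for zt in(.2795,.281):
    print("slot",zt,hit(325.15,231.3,zt,p,s).round(4),[hit(u,v,zt,p,s).round(4) for u,v in((315,226.8),(335.3,235.8))])
E
```

```text
cam att [ 2.83072561e+00 -4.47575057e-04  1.29479294e+00] [ 0.55644523 -0.27634259  0.37027913]
face z(tool) 0.28161973000824236 world 0.08864149772919669
blade face x = 0.088*y + -0.006*(z-.2) + 0.0023 [ 0.00116587 -0.00617363  0.19937293] [0.00313444 0.00489392 0.21758258] 285
blade tip front corners [ 0.002  -0.0075  0.2185] [0.0029 0.0063 0.2185]
slot 0.2795 [0.0038 0.0013 0.2795] [array([ 0.007 , -0.0056,  0.2795]), array([0.0006, 0.0082, 0.2795])]
slot 0.281 [0.0033 0.0013 0.281 ] [array([ 0.0065, -0.0056,  0.281 ]), array([1.00e-04, 8.30e-03, 2.81e-01])]
```

play_rows(
  targets=[
    [[0.0034,0.0019,0.015,4.4],[0.0034,0.0019,0.03,4.4],[0.0034,0.0019,0.042,4.4],[0.0034,0.0019,0.045,4.4],[0.0034,0.0019,0.045,4.4]],
  ],
)

```text
t: 21.35
eef_pos: [0.5537, -0.2739, 0.3241]
ee_rot: [-3.141, -0.0, 2.788]
force: [-0.6, 0.6, -1.0]
width: 0.0397
```

```bash
python3 - <<'E'
from slot import *
s,im,d,P,L=meas("w7")
cv2.imwrite("pics/w7c.png",np.clip(cv2.resize(im[215:305,275:375],(720,648),interpolation=cv2.INTER_NEAREST)[:600].astype(float)*1.8,0,255).astype(np.uint8)[:,:,::-1])
m=[(P[v,u]) for v,u in((225,300),)];print(m)
E
```

```text
21.35 [ 0.5537 -0.2739  0.3241] [-3.1413e+00 -2.0000e-04  2.7879e+00] 0.03967524995333185
bow 1009 [ 0.0029 -0.002   0.1357] [[-0.0076 -0.0247  0.1224]
 [ 0.012   0.0228  0.1448]]
[array([ 0.52929452, -0.27917177,  0.0882943 ])]
```

View pics/w7c.png

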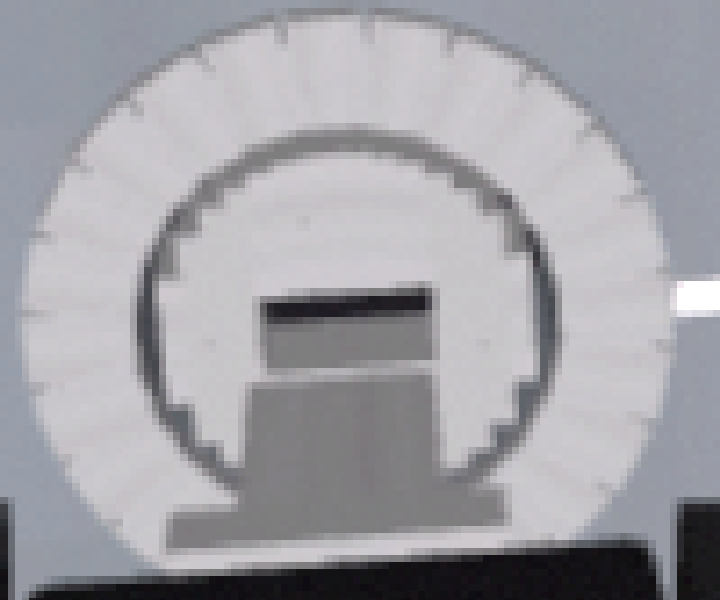

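```bash
python3 - <<'E'
from fit import *
s=arm.get_state();p=cams.camera_params("wrist");z=np.load("w7.npz");im,d=z["im"],z["d"]
P=cloud("wrist",d,p);T=R.from_euler("xyz",s["ee_rot"]).inv();L=T.apply((P-s["eef_pos"]).reshape(-1,3)).reshape(P.shape)
g=im.mean(2)
print("face z",np.median(L[235:250,305:330,2]))
q=L[265:276,309:327].reshape(-1,3);q=q[(q[:,2]>.17)&(q[:,2]<.225)]
c=np.linalg.lstsq(np.c_[q[:,1],q[:,2]-.2,np.ones(len(q))],q[:,0],rcond=None)[0];print("blade x=%.3f*y+%.3f*(z-.2)+%.4f"%tuple(c),len(q),q[:,2].max())
def edges(row,a,b,thr): # subpixel u crossings
    r=g[row,a:b];i=np.where((r[:-1]-thr)*(r[1:]-thr)<0)[0];return (a+i+(r[i]-thr)/(r[i]-r[i+1])).round(2)
for v in(253,255,257,259,260):print("slot",v,edges(v,300,337,90))
for v in(264,266,268,270):print("blade",v,edges(v,300,337,92))
for u in range(309,329,3):
    r=g[246:268,u];print(u,r.astype(int))
for zt in(.2354,):
    print("slot L/R edge at rows",[hit(u,v,zt,p,s).round(4) for u,v in((307.75,252.2),(328.9,251),(307.9,261.9),(329.3,260))])
print("tip",[hit(u,v,.2185,p,s).round(4) for u,v in((306,263.1),(329,261.6))])
E
```

```text
face z 0.23572024739846362
blade x=0.081*y+-0.012*(z-.2)+0.0024 152 0.22121018915820526
slot 253 []
slot 255 [317.48 334.93]
slot 257 [310.12 335.14]
slot 259 [310.27 334.78]
slot 260 [310.4  334.83]
blade 264 [310.67 335.15]
blade 266 [311.56 325.44 333.79]
blade 268 [309.44 334.9 ]
blade 270 [308.64 335.2 ]
309 [111 111 111 111 111 110 110 111 110 110 111 110 111 110 110 111 111 111
 110 111 110 111]
312 [111 112 112 113 111 111 112 113 114 114  72  24  28  41  62  68  68  67
  67  69  84  99]
315 [112 113 113 111 111 113 113 113 114  99  56  18  18  37  62  70  69  69
  70  70  88  94]
318 [113 112 112 111 111 113 114 113 113  85  42  19  18  48  65  69  70  70
  70  70  96  90]
321 [112 113 112 112 112 113 114 113 113  86  41  19  17  58  70  69  69  70
  70  69  99  88]
324 [112 112 111 111 112 113 113 113 113  77  29  17  27  60  70  69  69  69
  69  76  94  82]
327 [113 112 111 110 113 114 113 113 113  71  17  17  37  61  70  70  69  70
  69  84  90  78]
slot L/R edge at rows [array([ 0.005 , -0.0091,  0.2354]), array([0.0057, 0.003 , 0.2354]), array([-0.001 , -0.0091,  0.2354]), array([2.000e-04, 3.200e-03, 2.354e-01])]
tip [array([ 0.0051, -0.0095,  0.2185]), array([0.0059, 0.0027, 0.2185])]
```

```bash
python3 - <<'E'
from fit import *
s=arm.get_state();p=cams.camera_params("wrist");z=np.load("w7.npz");g=z["im"].mean(2)
for v in range(264,275):print(v,g[v,304:341:2].astype(int))
f=.2356
def H(l,zt):return np.array([hit(u+.5,v+.5,zt,p,s)[:2]*1e3 for u,v in l]).round(2).tolist()
for f in(.2344,.2356):print("slot: left,right",H([(310.25,260),(334.9,260)],f),"top/bottom at u312,327",H([(312,255.7),(327,254.9),(312,265.9),(327,264.9)],f))
for t in(.2175,.2185,.2195):print("tip L,R",H([(309,268),(334.6,266.3)],t),"edges 270",H([(308.64,270),(335.2,270)],t-.003))
E
```

```text
264 [111 110 110 105  67  70  70  70  70  69  69  69  70  70  70  69 110 110
 111]
265 [110 111 111 108  69  69  70  70  70  72  76  83  84  92  96 101 110 110
 110]
266 [111 111 110 111  84  84  92  96  99 100  94  90  92  89  89  93 111 110
 110]
267 [110 110 111 108  99  92  95  90  88  88  82  77  78  75  73  75 111 111
 111]
268 [110 110 108  85  83  80  79  74  70  70  69  68  70  71  70  74 110 111
 111]
269 [111 110 106  70  71  71  71  70  70  70  68  67  70  71  70  69 110 110
 110]
270 [110 110 104  70  69  70  72  69  70  71  69  68  70  71  70  69 110 110
 111]
271 [110 110 103  70  70  71  71  70  70  70  69  68  70  72  70  70 110 111
 111]
272 [111 111 101  70  70  71  71  70  71  70  68  68  70  71  70  69 106 111
 111]
273 [110 110  99  70  70  71  72  71  71  70  70  68  70  71  70  69 104 111
 111]
274 [110 110 100  69  71  71  70  70  70  70  69  68  70  71  70  69 105 110
 110]
slot: left,right [[0.27, -7.44], [0.29, 6.69]] top/bottom at u312,327 [[2.91, -6.42], [3.41, 2.15], [-3.37, -6.46], [-2.74, 2.18]]
slot: left,right [[-0.2, -7.47], [-0.19, 6.74]] top/bottom at u312,327 [[2.45, -6.45], [2.95, 2.17], [-3.87, -6.49], [-3.23, 2.2]]
tip L,R [[2.38, -7.64], [3.37, 5.96]] edges 270 [[2.5, -7.74], [2.52, 6.19]]
tip L,R [[1.96, -7.67], [2.96, 5.99]] edges 270 [[2.08, -7.77], [2.09, 6.23]]
tip L,R [[1.55, -7.7], [2.54, 6.03]] edges 270 [[1.66, -7.81], [1.67, 6.26]]
```

play_rows(
  targets=[
    [[-0.0001,0.0004,0.008,0],[-0.0001,0.0004,0.014,0],[-0.0001,0.0004,0.017,0],[-0.0001,0.0004,0.019,0],[-0.0001,0.0004,0.02,0]],
  ],
)

```text
t: 22.02
eef_pos: [0.5539, -0.2735, 0.3041]
ee_rot: [-3.142, -0.0, 2.787]
force: [0.9, -0.3, -0.2]
width: 0.0399
```

play_rows(
  targets=[
    [[0,0,0.003,0],[0,0,0.006,0],[0,0,0.009,0],[0,0,0.012,0],[0,0,0.013,0]],
  ],
)

```text
t: 22.65
eef_pos: [0.5538, -0.2735, 0.2909]
ee_rot: [-3.142, -0.0, 2.787]
force: [0.4, 0.0, -0.8]
width: 0.0395
```

play_rows(
  targets=[
    [[0,0,0.003,0],[0,0,0.006,0],[0,0,0.008,0],[0,0,0.009,0],[0,0,0.01,0]],
  ],
)

```text
t: 23.28
eef_pos: [0.5539, -0.2735, 0.2812]
ee_rot: [-3.142, 0.0, 2.787]
force: [-0.5, 1.2, 4.9]
width: 0.0401
```

play_rows(
  targets=[
    [[0,0,0.0003,0],[0,0,0.0006,0],[0,0,0.0006,0]],
  ],
)

```text
t: 23.65
eef_pos: [0.5539, -0.2735, 0.2812]
ee_rot: [-3.142, 0.001, 2.788]
force: [-1.3, 0.8, 5.2]
width: 0.0395
```

play_rows(
  targets=[
    [[0,0,0.0005,0],[0,0,0.001,0],[0,0,0.001,0]],
  ],
)

```text
t: 24.02
eef_pos: [0.5539, -0.2735, 0.2811]
ee_rot: [-3.141, 0.001, 2.788]
force: [-3.0, 2.8, 11.2]
width: 0.0401
```

play_rows(
  targets=[
    [[0.0003,0.0001,0.0,0],[0.0003,0.0001,0.0003,0],[0.0003,0.0001,0.0003,0]],
  ],
)

```text
t: 24.4
eef_pos: [0.5538, -0.2734, 0.2811]
ee_rot: [-3.141, 0.002, 2.788]
force: [-4.1, 2.9, 11.7]
width: 0.0397
```

```bash
python3 - <<'E'
from look import *
s=arm.get_state();print(s["eef_pos"],s["force"],s["moment"],s["q"])
s,im,d,P=look("w8");cv2.imwrite("pics/w8c.png",np.clip(cv2.resize(im[235:325,270:370],(800,720),interpolation=2)[:600].astype(float)*1.8,0,255).astype(np.uint8)[:,:,::-1])
E
```

```text
[ 0.55377957 -0.27341914  0.28109736] [-4.14184084  2.86587023 11.74282888] [0.87633694 1.42104981 0.01427586] [-1.42601962e-01  3.68085165e-01 -2.78226555e-01  8.85863011e-04
 -9.22764022e-01 -1.78235524e+00]
```

View pics/w8c.png

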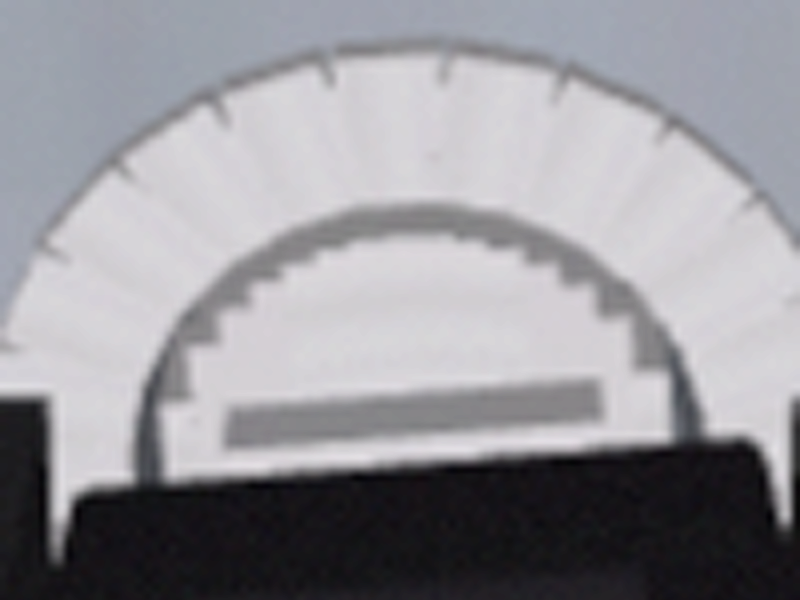

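play_rows(
  targets=[
    [[0,0,-0.001,0],[0,0,-0.001,0]],
  ],
)

```text
t: 24.7
eef_pos: [0.5537, -0.2734, 0.2811]
ee_rot: [-3.141, 0.001, 2.788]
force: [-2.3, 0.7, 7.4]
width: 0.0399
```

play_rows(
  targets=[
    [[0,0,0,2],[0,0,0,4],[0,0,0,6],[0,0,0,8],[0,0,0,8]],
  ],
)

```text
t: 25.32
eef_pos: [0.5538, -0.2732, 0.2812]
ee_rot: [3.141, 0.001, 2.648]
force: [-2.3, 3.6, 8.4]
width: 0.0399
```

```bash
cat > st.py <<'E'
from h import *
s=arm.get_state();[print(k,np.round(s[k],4)) for k in("t","eef_pos","ee_rot","force","moment","width")]
T=R.from_euler("xyz",s["ee_rot"]).inv();print("tool F",T.apply(s["force"]).round(2),"M",T.apply(s["moment"]).round(3),"q6",s["q"][5].round(3))
E
python3 st.py
```

```text
t 25.325
eef_pos [ 0.5538 -0.2732  0.2812]
ee_rot [3.1413e+00 1.0000e-03 2.6477e+00]
force [-2.2743  3.6473  8.3554]
moment [1.0534 0.8281 0.0406]
width 0.0399
tool F [ 3.72  2.14 -8.36] M [-0.535  1.229 -0.04 ] q6 -1.922
```

play_rows(
  targets=[
    [[0,0,0,4],[0,0,0,8],[0,0,0,12],[0,0,0,16],[0,0,0,16]],
  ],
)

```text
t: 25.95
eef_pos: [0.554, -0.2728, 0.2812]
ee_rot: [3.14, 0.001, 2.368]
force: [-1.5, 4.7, 8.5]
width: 0.0399
```

```bash
python3 st.py
```

```text
t 25.95
eef_pos [ 0.554  -0.2728  0.2812]
ee_rot [3.1403e+00 1.1000e-03 2.3679e+00]
force [-1.513   4.7213  8.4548]
moment [1.6877 0.4686 0.0138]
width 0.0399
tool F [ 4.37  2.33 -8.46] M [-0.88   1.514 -0.011] q6 -2.202
```

```bash
cat > slope.py <<'E'
from look import *
import sys
def slope(f):
    im=cv2.imread(f)[:,:,::-1];g=im.mean(2);e=[]
    for u in range(284,362,2):
        r=g[255:320,u];k=np.where(r<35)[0]
        if len(k):e.append((u,255+k[0]))
    e=np.array(e);c=np.polyfit(e[:,0],e[:,1],1);k=abs(np.polyval(c,e[:,0])-e[:,1])<2;c=np.polyfit(e[k,0],e[k,1],1);print(f,"bow slope deg",np.degrees(np.arctan(c[0])).round(2),k.sum(),"v at 322",np.polyval(c,322).round(1))
slope("pics/w8.png")
if len(sys.argv)>1:
    s,im,d,P=look(sys.argv[1]);slope(f"pics/{sys.argv[1]}.png")
    cv2.imwrite(f"pics/{sys.argv[1]}c.png",np.clip(cv2.resize(im[205:325,250:410],(800,600),interpolation=2).astype(float)*1.8,0,255).astype(np.uint8)[:,:,::-1])
E
python3 slope.py w9
```

```text
pics/w8.png bow slope deg -4.46 39 v at 322 293.4
pics/w9.png bow slope deg -4.59 39 v at 322 293.1
```

View pics/w9c.png

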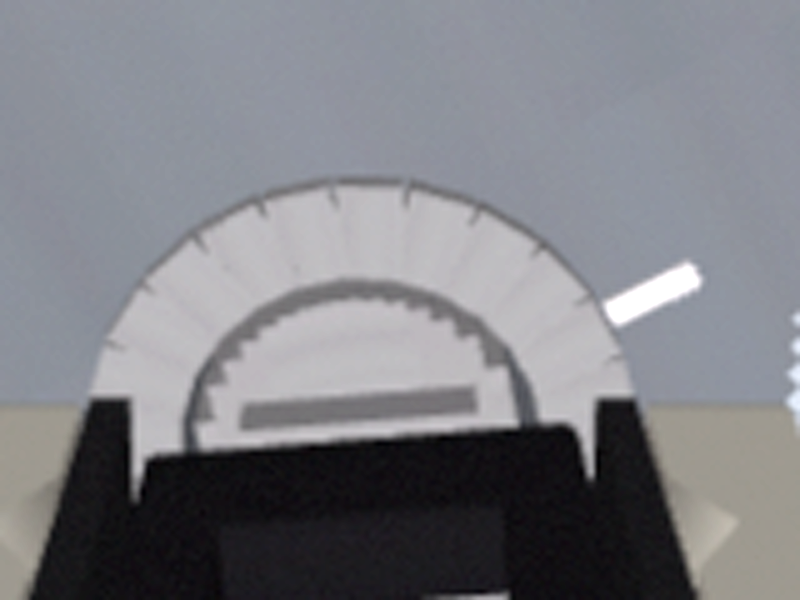

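The key turned 24° with the tool without slipping in the grip (bow slope −4.46° before, −4.59° after). Continuing.

play_rows(
  targets=[
    [[0.0001,0.0001,0,4],[0.0002,0.0001,0,8],[0.0003,0.0002,0,12],[0.0003,0.0002,0,16],[0.0003,0.0002,0,20]],
  ],
)

```text
t: 26.62
eef_pos: [0.5544, -0.2725, 0.2812]
ee_rot: [3.139, 0.001, 2.018]
force: [1.0, 4.6, 7.2]
width: 0.04
```

play_rows(
  targets=[
    [[0,0,0,2],[0,0,0,4],[0,0,0,6],[0,0,0,8],[0,0,0,8]],
  ],
)

```text
t: 27.25
eef_pos: [0.5546, -0.2724, 0.2812]
ee_rot: [3.139, 0.001, 1.88]
force: [1.8, 4.3, 5.9]
width: 0.0398
```

```bash
python3 st.py
```

```text
t 27.25
eef_pos [ 0.5546 -0.2724  0.2812]
ee_rot [3.1385e+00 9.0000e-04 1.8800e+00]
force [1.7784 4.3312 5.8814]
moment [ 1.7584 -0.4582  0.0291]
width 0.0398
tool F [ 3.58  3.03 -5.88] M [-0.972  1.536 -0.023] q6 -2.691
```

play_rows(
  targets=[
    [[0.0001,0.0001,0,1.5],[0.0002,0.0001,0,3],[0.0002,0.0001,0,4.5],[0.0002,0.0001,0,6],[0.0002,0.0001,0,6]],
  ],
)

```text
t: 27.88
eef_pos: [0.5547, -0.2723, 0.2812]
ee_rot: [3.138, 0.001, 1.775]
force: [1.3, 3.7, 4.7]
width: 0.0396
```

```bash
python3 st.py;  python3 slope.py w10
```

```text
t 27.875
eef_pos [ 0.5547 -0.2723  0.2812]
ee_rot [3.1382e+00 9.0000e-04 1.7754e+00]
force [1.3447 3.7245 4.6815]
moment [ 1.4505 -0.6313  0.0185]
width 0.0396
tool F [ 3.37  2.09 -4.68] M [-0.913  1.292 -0.013] q6 -2.796
pics/w8.png bow slope deg -4.46 39 v at 322 293.4
pics/w10.png bow slope deg -4.61 39 v at 322 293.1
```

play_rows(
  targets=[
    [[0,0,0,1],[0,0,0,2],[0,0,0,2]],
  ],
)

```text
t: 28.3
eef_pos: [0.5547, -0.2723, 0.2812]
ee_rot: [3.138, 0.001, 1.741]
force: [2.2, 3.1, 5.5]
width: 0.0401
```

```bash
python3 st.py;  python3 slope.py w11
```

```text
t 28.3
eef_pos [ 0.5547 -0.2723  0.2812]
ee_rot [3.1381e+00 8.0000e-04 1.7406e+00]
force [2.1849 3.0989 5.4645]
moment [ 1.3691 -0.7076  0.0528]
width 0.0401
tool F [ 2.68  2.7  -5.46] M [-0.929  1.23  -0.048] q6 -2.831
pics/w8.png bow slope deg -4.46 39 v at 322 293.4
pics/w11.png bow slope deg -4.61 39 v at 322 293.1
```

play_rows(
  targets=[
    [[0,0,0,1],[0,0,0,2],[0,0,0,2]],
  ],
)

```text
t: 28.72
eef_pos: [0.5548, -0.2723, 0.2812]
ee_rot: [3.138, 0.001, 1.706]
force: [2.8, 4.4, 5.2]
width: 0.0399
```

```bash
python3 st.py;  python3 slope.py w12
```

```text
t 28.725
eef_pos [ 0.5548 -0.2723  0.2812]
ee_rot [3.1379e+00 7.0000e-04 1.7057e+00]
force [2.7746 4.3801 5.2197]
moment [ 1.4122 -0.7996  0.1028]
width 0.0399
tool F [ 3.96  3.36 -5.21] M [-0.982  1.292 -0.097] q6 -2.866
pics/w8.png bow slope deg -4.46 39 v at 322 293.4
pics/w12.png bow slope deg -4.61 39 v at 322 293.1
```

play_rows(
  targets=[
    [[0,0,0,1],[0,0,0,2],[0,0,0,2]],
  ],
)

```text
t: 29.15
eef_pos: [0.5549, -0.2723, 0.2812]
ee_rot: [3.138, 0.001, 1.671]
force: [1.7, 3.2, 4.8]
width: 0.04
```

```bash
python3 st.py;  python3 slope.py w13
```

```text
t 29.15
eef_pos [ 0.5549 -0.2723  0.2812]
ee_rot [3.1378e+00 6.0000e-04 1.6708e+00]
force [1.6716 3.2199 4.7622]
moment [ 1.453  -0.8206  0.084 ]
width 0.04
tool F [ 3.03  2.   -4.76] M [-0.962  1.364 -0.078] q6 -2.9
pics/w8.png bow slope deg -4.46 39 v at 322 293.4
pics/w13.png bow slope deg -4.61 39 v at 322 293.1
```

play_rows(
  targets=[
    [[0,0,0,0.5],[0,0,0,1],[0,0,0,1]],
  ],
)

```text
t: 29.58
eef_pos: [0.5549, -0.2723, 0.2812]
ee_rot: [3.138, 0.001, 1.654]
force: [1.9, 3.8, 3.9]
width: 0.0401
```

```bash
python3 st.py|tail -1;  python3 slope.py w14|tail -1; python3 st.py|tail -1
```

```text
tool F [ 3.68  2.22 -3.93] M [-0.993  1.299 -0.084] q6 -2.918
pics/w14.png bow slope deg -4.7 39 v at 322 293.1
tool F [ 2.62  3.68 -5.6 ] M [-1.066  1.34  -0.048] q6 -2.918
```

play_rows(
  targets=[
    [[0,0,0,0.5],[0,0,0,1],[0,0,0,1]],
  ],
)

```text
t: 30.0
eef_pos: [0.5549, -0.2723, 0.2812]
ee_rot: [3.138, 0.0, 1.636]
force: [2.8, 4.0, 4.9]
width: 0.0398
```

```bash
python3 st.py|tail -1;  python3 slope.py w15|tail -1; python3 st.py|tail -1
```

```text
tool F [ 3.82  3.05 -4.89] M [-1.032  1.363 -0.024] q6 -2.935
pics/w15.png bow slope deg -4.7 39 v at 322 293.1
tool F [ 3.18  3.29 -5.01] M [-1.044  1.288 -0.072] q6 -2.935
```

play_rows(
  targets=[
    [[0,0,0,0.5],[0,0,0,1],[0,0,0,1]],
  ],
)

```text
t: 30.42
eef_pos: [0.5549, -0.2723, 0.2812]
ee_rot: [3.138, 0.0, 1.619]
force: [3.6, 4.0, 4.9]
width: 0.04
```

```bash
python3 st.py|tail -1;  python3 slope.py w16|tail -1; python3 st.py|tail -1
```

```text
tool F [ 3.83  3.81 -4.93] M [-1.188  1.456 -0.011] q6 -2.953
pics/w16.png bow slope deg -4.69 39 v at 322 293.1
tool F [ 4.01  2.92 -5.23] M [-1.133  1.444 -0.092] q6 -2.953
```

play_rows(
  targets=[
    [[0,0,0,0.5],[0,0,0,1],[0,0,0,1]],
  ],
)

```text
t: 30.85
eef_pos: [0.5549, -0.2723, 0.2812]
ee_rot: [3.138, 0.0, 1.601]
force: [2.9, 3.8, 4.4]
width: 0.04
```

```bash
python3 st.py|tail -1;  python3 slope.py w17|tail -1; python3 st.py|tail -1
```

```text
tool F [ 3.73  3.04 -4.42] M [-1.183  1.421 -0.087] q6 -2.97
pics/w17.png bow slope deg -4.69 39 v at 322 293.1
tool F [ 3.89  2.45 -4.74] M [-1.169  1.519 -0.113] q6 -2.97
```

```bash
cat > avg.py <<'E'
from h import *
M=[]
for i in range(8):
    cams.grab_frame("wrist");s=arm.get_state();T=R.from_euler("xyz",s["ee_rot"]).inv();M.append(np.r_[T.apply(s["force"]),T.apply(s["moment"]),s["q"][5]])
print(s["t"],np.mean(M,0).round(3),"Mz sd",np.std(M,0)[5].round(3))
E
python3 avg.py
```

```text
31.3 [ 3.965  3.233 -4.843 -1.182  1.456 -0.039 -2.97 ] Mz sd 0.037
```

play_rows(
  targets=[
    [[0,0,0,0.5],[0,0,0,1],[0,0,0,1]],
  ],
)

```text
t: 31.68
eef_pos: [0.5549, -0.2723, 0.2812]
ee_rot: [3.138, 0.0, 1.584]
force: [3.0, 4.6, 4.4]
width: 0.04
```

```bash
python3 avg.py; python3 slope.py w18|tail -1
```

```text
32.075 [ 4.553  3.022 -5.245 -1.14   1.489 -0.122 -2.988] Mz sd 0.023
pics/w18.png bow slope deg -4.69 39 v at 322 293.1
```

play_rows(
  targets=[
    [[0,0,0,0.3],[0,0,0,0.3]],
  ],
)

```text
t: 32.38
eef_pos: [0.5549, -0.2723, 0.2812]
ee_rot: [3.138, 0.0, 1.579]
force: [3.2, 3.5, 4.0]
width: 0.0395
```

```bash
python3 avg.py; python3 avg.py; python3 slope.py w19|tail -1
```

```text
32.775 [ 4.369  2.8   -5.151 -1.131  1.49  -0.157 -2.993] Mz sd 0.024
33.175 [ 4.028  3.133 -4.917 -1.154  1.51  -0.17  -2.993] Mz sd 0.045
pics/w19.png bow slope deg -4.7 39 v at 322 293.1
```

Mz rose steadily 0.04 → 0.12 → 0.16 N m over 1.3°, which means the hard stop is reached. I'll relieve the torque within the slot play, release and withdraw.

play_rows(
  targets=[
    [[0,0,0,-1],[0,0,0,-1.5],[0,0,0,-1.5]],
  ],
)

```text
t: 33.6
eef_pos: [0.5548, -0.2723, 0.2812]
ee_rot: [3.138, 0.0, 1.605]
force: [2.7, 3.9, 4.4]
width: 0.0402
```

play_rows(
  targets=[
    [[0,0,0,0],[0,0,0,0],[0,0,0,0],[0,0,0,0],[0,0,0,0]],
  ],
  grip=0,
)

```text
t: 34.22
eef_pos: [0.5535, -0.2728, 0.2801]
ee_rot: [-3.141, -0.0, 1.604]
force: [-0.9, 0.3, 0.0]
width: 0.084
```

play_rows(
  targets=[
    [[0,0,-0.01,0],[0,0,-0.03,0],[0,0,-0.06,0],[0,0,-0.1,0],[0,0,-0.12,0]],
  ],
)

```text
t: 34.85
eef_pos: [0.5537, -0.2729, 0.4037]
ee_rot: [3.138, 0.001, 1.604]
force: [-0.1, -0.0, -0.7]
width: 0.0874
```

```bash
python3 - <<'E'
from look import *
s,im,d,P=look("w20");print(s["t"],s["eef_pos"],s["force"])
m=(P[...,2]>.128)&(P[...,2]<.16)&(im.max(2)<70)&(abs(P[...,0]-.555)<.04)&(abs(P[...,1]+.273)<.04)
q=P[m];r=cv2.minAreaRect(q[:,:2].astype(np.float32));v=np.linalg.svd(q[:,:2]-q[:,:2].mean(0),full_matrices=False)[2][0]
print("bow top",len(q),q.mean(0),np.percentile(q[:,2],[50,95]),r,"dir deg",np.degrees(np.arctan2(v[1],v[0]))%180)
_,a,_,PT=look("t20","top");bows(a,PT,(.05,.29),s)
_,b,_,_=look("s20","side")
big=lambda x:cv2.resize(x,(400,300),interpolation=2)
o=np.vstack([np.hstack([big(im[200:380,200:440]),big(a[225:315,440:560])]),np.hstack([big(b[200:380,110:350]),big(b[130:280,360:560])])])
cv2.imwrite("pics/final.png",np.clip(o.astype(float)*1.5,0,255).astype(np.uint8)[:,:,::-1])
E
```

```text
34.85 [ 0.55373422 -0.27286517  0.40369999] [-0.11841427 -0.0062796  -0.69057716]
bow top 1044 [ 0.55382292 -0.27300308  0.13794826] [0.13900126 0.14038353] ((0.5537669062614441, -0.2741793394088745), (0.03996972739696503, 0.009525909088551998), 7.366581916809082) dir deg 7.491675541530213
171 mean [0.5676 0.2265 0.177 ] y [0.2069 0.2458] ztop 0.1778 tool [0.4989 0.0298 0.2262] [169. 259.]
160 mean [0.5326 0.2318 0.1772] y [0.2124 0.2505] ztop 0.1782 tool [ 0.5054 -0.005   0.2258] [165. 282.]
```

View pics/final.png

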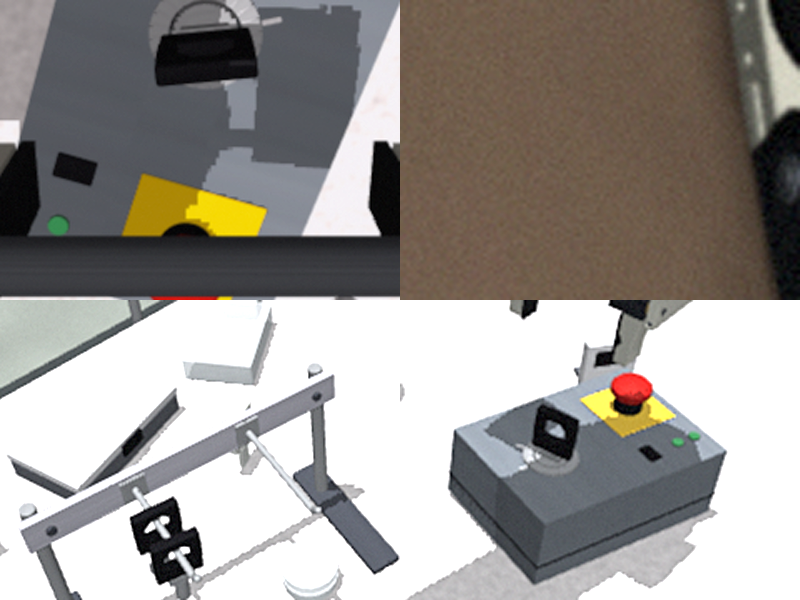

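```bash
python3 -c "
from station import job_done
print(job_done())"
```

```text
the job is handed in; nothing more can be done
None
```

I moved the flag key and then the tube key to the spare hook. I then put the flat key into the console switch, turned it clockwise to its stop, let go and backed off. The job is handed in, at about 35 s on the robot's clock.

**Last checks:**
- **Front keys:** the last side and top pictures show both hanging on the spare hook, and the crowded hook is empty.
- **Seating:** the flat key's bow top measures 0.139–0.140 m against the expected 0.140 m, so it is fully home. The downward push peaked at about 12 N.
- **Stop:** the turning moment rose from about 0.04 to about 0.16 N m over the last 1.3°, which I took as the hard stop. That stays under the 0.2 N m limit as an average; single readings were noisy (±0.03–0.05 N m), so I can't rule out a brief value above 0.2.
- **Angle:** the key itself stands about 66.6° clockwise from the off direction. That fits the switch's 60° plus about 6° of play in the slot. I could not read the switch angle directly because the collar covers the slot.

**Not clean:**
- The flat key sat about 4° twisted in the grip. I measured this before inserting it and corrected for it.
- There was about 5 N of sideways force while turning. It was gone once I let go.
- In the final picture set the top camera's view of the console was blocked by the arm, so the key's standing was checked from the wrist and side cameras only.

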